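# Slide the annealing pot along the printer bed onto the spring probe

### The job

On the large printer's heated bed, under the gantry, slide the small steel pot sideways, without lifting or tipping it, from its marked outline into the other one, until its wall rests lightly pressed against the sprung pad of the temperature probe there, then let go of it. Leave the pot wholly inside that outline and upright; work gently, do not ram the probe or strike the printer, and leave the other things on the table alone.

Things in the scene. Friction and masses are not known exactly. Their poses are not given: they have to be found in the camera images.
- bed: Large 3D printer, fixed, placed and turned differently each time: flat black bed plate 260 mm (its x) by 440 mm (its y), top face 20 mm above the table. Origin at table height under the plate's centre; x away from the robot, y to the robot's left along the gantry, z up. At y = +-243 mm orange end blocks, 36 mm wide, top 184 mm above the table, on thin uprights, carry the gantry
- front_rod (a point): Middle of the gantry's front rod (16 mm diameter, along bed y, at bed x -98, 167 mm above the table). As high: a like rod at bed x +72 and a 22 mm bar at x -12. A gripper's body fits neither between nor under them: take the pot's handle in front of the rod with the tool tilted 25 to 45 degrees, fingers pointing down and away from the robot
- pot: Open steel pot, 0.5 to 0.75 kg, 96 mm outside diameter, 60 mm high, prints inside. Origin: centre of its underside, z up. A level straight pale wooden handle sticks out along the pot's -x, roughly to the robot: 12 mm wide, 18 mm tall, centred 45 mm above the underside (65 mm above the table on the bed), end 135 mm from the pot's axis; its last 37 mm stand out in front of the front rod
- probe: Temperature probe at the bed's +y end. Origin and axes are the bed's (origin NOT on the block). Fixed black holder block 50 mm (x) by 26 mm (y), centred at bed y +205, top 86 mm above the table. An arm at bed x = 0 reaches from it to -y, bearing an upright sprung steel pad, 56 mm (x) by 26 mm tall, centre 52 mm above the table, facing -y towards the pot
- pad_zone (a point): Middle of the band where the pad's free face may be (bed x 0, y +125 mm): its real y is unreported, anywhere +-20 mm along bed y, so the pot first touches with its axis 28 to 68 mm short of this point: feel for it. The pad yields to +y from 0.9 N, 0.4 N more per mm, hard stop after 14 mm; 3 to 5 N above the pot's drag is right. Once released, the pot may creep back a little, still touching
- start_bay (a point): Centre of the first white outline on the bed plate's top face, 120 mm (bed x) by 156 mm (bed y); the pot starts inside it
- target_bay (a point): Centre of the second white outline on the bed plate's top face, 120 mm (bed x) by 164 mm (bed y), 180 mm further along the bed's +y, nearer the probe; its axes are the bed's
- printed_handle: Bystander: black printed screwdriver standing on its thick handle, 56 mm diameter, 162 mm tall, on the table right of the printer; origin at its foot
- glue_jar: Bystander: jar 56 mm diameter, 75 mm tall, right of the printer; origin at its foot
- spool: Bystander: filament spool lying flat, 170 mm diameter, 50 mm tall, left of the printer; origin at the centre of its underside
- scraper: Bystander: 180 mm scraper lying on the table in front of the printer, to the right
There are look-alikes about, which are no part of the job. Of the things like the pot, leave any that is pink; of the rest the larger one is meant.

How it is judged:
On the way:
1. the pot presses on the probe's pad with at least 1 N (contact force between pot and probe above 1 N), for 0.2 s.
At the end, for the whole second after the job is handed in: the pot stands flat on the bed, at rest and released, wholly inside the second outline (its axis within 14 mm of the outline's centre across the bed and 36 mm along it), still pressed on the probe's pad with more than 0.4 N (x of pot in the frame of target_bay between -0.014 and 0.014 m and y of pot in the frame of target_bay between -0.036 and 0.036 m and z of pot in the frame of target_bay below 0.003 m and angle between pot's own z axis and vertical below 0.05 rad and contact force between pot and probe above 0.4 N and linear speed of pot below 0.02 m/s); the robot touches nothing.
It fails at once if the pot is lifted more than 5 mm off the bed or tips more than 0.12 rad (z of pot in the frame of start_bay above 0.005 m or angle between pot's own z axis and vertical above 0.12 rad).
It fails at once if the probe is rammed: more than 15 N (contact force between pot and probe above 15 N).
It fails at once if the pot is shoved faster than 0.5 m/s (linear speed of pot above 0.5 m/s).
It fails at once if the arm strikes the printer with more than 25 N (contact force between the arm and bed above 25 N).
It fails at once if a bystander is moved more than 20 mm (distance of any of printed_handle, glue_jar, spool, scraper from where it was at the start of the episode above 0.02 m).
It also fails if it takes over 48 s, if anything falls off the work surface, if the arm or the gripper's body presses on something with over 40 N, if the wrist force passes 120 N, or if a joint passes its speed limit or range.

### The arm

A 7-joint arm with a two-finger parallel gripper is mounted at the origin on the work surface. World frame = base frame: x ahead of the robot, y to its left, z up, the work surface at z = 0. Lengths are in m, angles in rad, forces in N, time in s.
With the tool pointing down it reaches from about 0.4 to 0.85 m from the base axis. Payload 4.5 kg.
Tool frame: the origin (TCP) lies between the finger pads; the fingertips stand 11 mm ahead of it and the grasp point (between the pads) lies 8 mm behind it (r.nose_length is the distance from the TCP to the fingertips, in m); z points along the fingers, y is the line along which they close (so a half turn about z gives the same grasp; the last joint's range is limited). The gripper opens to 88 mm and grips with 3 to 60 N. Pads are 18 mm wide; open, the fingers measure 123 mm over their backs; the gripper's body (75 mm by 187 mm) begins 45 mm behind the grasp point.
Start: joints at [1.322, 0.689, -0.195, 1.565, 0.157, 0.902, -0.215], TCP at [0.174, -0.6, 0.25] pointing down, gripper open.
Joint ranges: [-3.01, 3.01], [-0.46, 2.08], [-1.47, 1.51], [0.13, 2.56], [-1, 4.14], [0.04, 2.09], [-2.66, 2.66]. Speed limits (rad/s): [2.57, 2.57, 3.14, 3.14, 3.14, 3.14, 3.14].

### API

Orientations are given as a unit quaternion [x, y, z, w].
In Python, from plant import get_state, snapshot, camera_model, r gives the robot as it stands.
- The arm moves only by the shell command python3 -m inch 'ROWS' [FORCE]. ROWS is text: rows parted by semicolons, each of 7 numbers parted by spaces: the opening, from -1 (shut) to 1 (fully open), then the shift along the tool's x, y, z in m, then the turn, a rotation vector about the tool's x, y, z in rad. A call has 1 to 20 rows; each row shifts and turns the commanded pose from where the row before left it, along the tool's axes as they then stand; what a row does not reach is not made up. A row lasts 1/12 s, in which the tool goes at most 41.7 mm and 7.16 degrees, less where a joint would pass 70% of its speed; a pose out of reach is approached as far as the arm can. A call is refused whole if a number of a shift passes 0.0417 or a number of a turn 0.125, either way. A call with a gripper value outside its range is refused whole. The fingers move at their own pace and stop on an object; FORCE is the grip in N (left out, the last holds). Time passes only in rows, so rows that do not move let the fingers close. It gives the time, the measured TCP pose, the force, the opening and the grip force at its end, in the units of the state.
- get_state(): the state, without advancing time (a new reading comes with each control period).
- snapshot(name): name is "side" or "top"; returns (picture, depth): 480x640x3 uint8, red, green, blue; 480x640 float32, m along the optical axis (not along the pixel's ray), 0 where there is no reading.
- camera_model(name): a dict with "intrinsics" (3x3 intrinsics, pixels), "view" (4x4, takes a point from world to camera coordinates). Camera axes: x right, y down, z forward; pixel columns grow to the right and rows downward; lengths in m; the calibration is good to about 2 mm. A picture is of the moment at which its call begins. camera_model takes no time and is no camera call.
- r.finish_job(): hands the job in; it is judged then, once.
The state is a dict: "clock": time; "q": joint angles; "qd": joint speeds; "joint_torque": joint torques, N m; "tool_pos": TCP position; "eef_rot": TCP orientation; "contact_force": force on the tool from outside, world axes, zero at the start; "moment": the same for the moment, N m; "opening": opening from 0.0 (shut) to 1.0 (fully open); "finger_force": force on a finger pad.
Only numpy, scipy, OpenCV 4.12 (cv2) and the standard library are available. Lean on these libraries where they do the work, as an engineer would, in place of code of your own. Each camera call takes 0.05 s, during which the arm holds its last target. There are 200 camera calls.

## Working session

There is one attempt and no reset: what is moved stays moved. The work goes in short steps, Python scripts to look and compute and a shell command to move; the robot and the scene stay as the last step left them, time stands still between calls to the robot, and variables do not carry over. Pictures are saved under pics/ and viewed, at most 10 in all, crops included, and the job is handed in when it is done.

```bash
mkdir -p pics; ls; python3 - <<'E'
from plant import *
import cv2,numpy as np
for n in("side","top"):
    p,d=snapshot(n); cv2.imwrite(f"pics/{n}0.png",p[:,:,::-1]); np.save(f"{n}0.npy",d)
    m=camera_model(n); print(n,np.round(m["intrinsics"],1).tolist(),np.round(m["view"],3).tolist())
print(get_state())
E
```

```text
pics
side [[502.1, 0.0, 319.2], [0.0, 502.1, 242.7], [0.0, 0.0, 1.0]] [[0.972, 0.235, -0.016, -0.446], [0.182, -0.792, -0.582, -0.008], [-0.149, 0.563, -0.813, 1.672], [0.0, 0.0, 0.0, 1.0]]
top [[564.8, 0.0, 323.1], [0.0, 564.8, 236.9], [0.0, 0.0, 1.0]] [[-0.003, -1.0, 0.016, -0.002], [-0.998, 0.001, -0.068, 0.478], [0.068, -0.016, -0.998, 1.417], [0.0, 0.0, 0.0, 1.0]]
{'clock': 0.1, 'q': array([ 1.32180549,  0.68987574, -0.19453793,  1.56623034,  0.15733242,
        0.90246917, -0.21507965]), 'qd': array([ 0.00358748, -0.00200252,  0.00137005, -0.00311068,  0.00116138,
       -0.00118601, -0.00011058]), 'joint_torque': array([-3.07436072e-03, -5.28499067e+01, -1.27196476e+00, -1.53836346e+01,
       -5.27026970e-02,  1.97424597e-03,  4.97393034e-05]), 'tool_pos': array([ 0.17421226, -0.59967393,  0.24900845]), 'eef_rot': array([ 9.90010883e-01,  1.40988726e-01, -1.74732441e-04, -7.74306365e-04]), 'contact_force': array([-0.54704171,  0.15283362, -0.15758334]), 'moment': array([ 0.01241509,  0.00824804, -0.01669898]), 'finger_force': 0.0, 'opening': 1.0052242034177363}
```

View pics/top0.png

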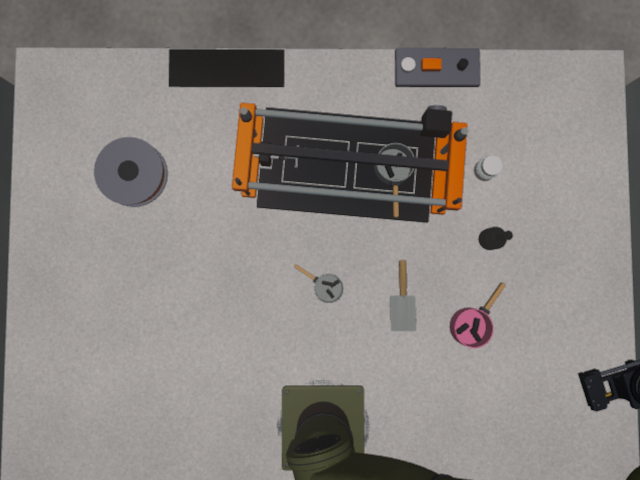

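View pics/side0.png

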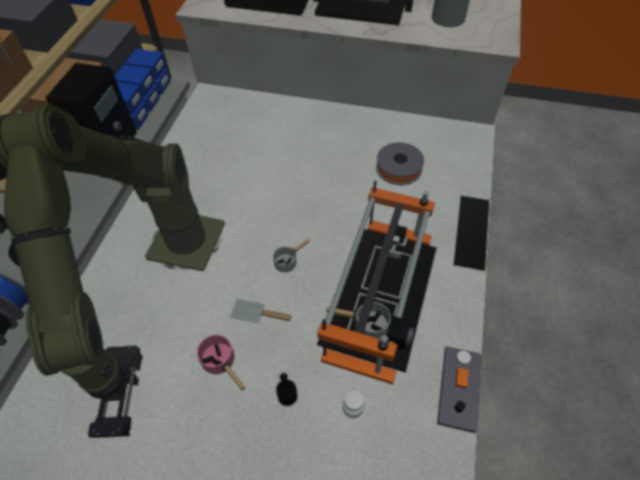

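Top view: the bed spans about (258–437, 108–221). The pot is at (396,163) with its handle end at (396,216), and the probe is near (268,160). I'll enlarge this area.

```bash
python3 - <<'E'
import cv2
p=cv2.imread("pics/top0.png")[95:230,225:475]
cv2.imwrite("pics/c1.png",cv2.resize(p,None,fx=3.2,fy=3.2,interpolation=cv2.INTER_CUBIC))
E
```

```text
(no output)
```

View pics/c1.png

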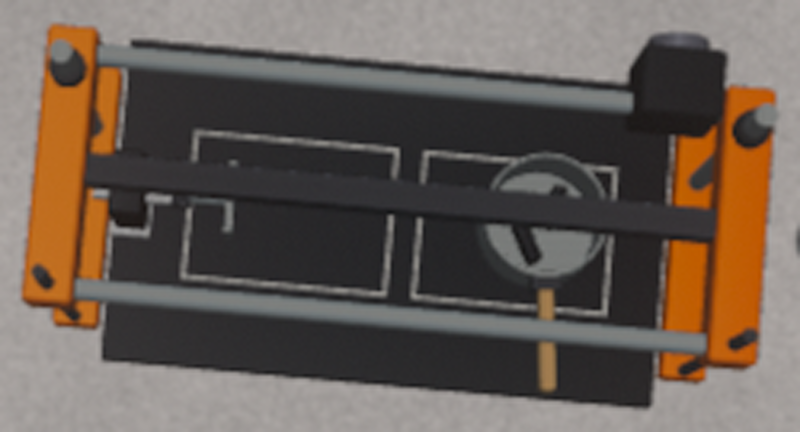

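Crop: target outline corners (197,132), (398,151), (386,296), (183,277). Start outline corners (424,152), (616,170), (606,314), (413,298). Plate corners (133,40), (104,359), (650,406). Pot rim spans u 478–609 and is centred near (545,222). Handle end is (547,390) and root (546,290). The pad's lower corner is near (233,230).

```bash
cat > h.py <<'E'
import numpy as np
from plant import camera_model
def ray(name,u,v,z):
    m=camera_model(name);K=m["intrinsics"];V=np.array(m["view"]);R=V[:3,:3];t=V[:3,3]
    c=-R.T@t; d=R.T@np.linalg.inv(K)@[u,v,1]
    return c+d*(z-c[2])/d[2]
def crop(u,v,z): return ray("top",225+(u+.5)/3.2-.5,95+(v+.5)/3.2-.5,z)
E
python3 - <<'E'
from h import *
T=np.array([crop(*p,.02) for p in[(197,132),(398,151),(386,296),(183,277)]])[:,:2]
S=np.array([crop(*p,.02) for p in[(424,152),(616,170),(606,314),(413,298)]])[:,:2]
P=np.array([crop(*p,.02) for p in[(133,40),(104,359),(650,406)]])[:,:2]
print("sizes",[np.linalg.norm(a[1]-a[0]) for a in(T,S)],[np.linalg.norm(a[1]-a[2]) for a in(T,S)],np.linalg.norm(P[1]-P[0]),np.linalg.norm(P[2]-P[1]))
t,s=T.mean(0),S.mean(0);y=(t-s);print("dist",np.linalg.norm(y),t,s)
for d in(y,T[0]-T[1],T[3]-T[2],S[0]-S[1],P[1]-P[2]): print("yaw",np.degrees(np.arctan2(-d[0],d[1])))
th=np.arctan2(-(y[0]+(P[1]-P[2])[0]),(y+P[1]-P[2])[1]);print(np.degrees(th))
ex=np.array([np.cos(th),np.sin(th)]);ey=np.array([-np.sin(th),np.cos(th)])
c=(P[0]+P[2])/2;print("bed centre",c)
B=lambda p:np.round([(p[:2]-c)@ex,(p[:2]-c)@ey],4)
print("t,s bed",B(t),B(s))
for n,p in dict(rimc=(544,222,.08),riml=(478,222,.08),rimr=(609,222,.08),hroot=(546,290,.074),hend=(547,390,.074),pad=(233,230,.065),rod1=(80,290,.175),rod2=(700,341,.175)).items():
    q=crop(*p);print(n,np.round(q,4),"bed",B(q))
E
```

```text
sizes [np.float64(0.1615284715474647), np.float64(0.1546629632759821)] [np.float64(0.11751636642596194), np.float64(0.11672176760333484)] 0.25833313501901256 0.4349886506194239
dist 0.17940568587551456 [0.67063357 0.01523937] [ 0.65500118 -0.16348396]
yaw -4.998766353982768
yaw -5.400369169001916
yaw -5.391857864041148
yaw -5.3551470666041165
yaw -4.989267561286016
-4.992041248013295
bed centre [ 0.66395182 -0.06395937]
t,s bed [-0.0002  0.0795] [-0.0003 -0.0999]
rimc [ 0.6522 -0.1783  0.08  ] bed [-0.0018 -0.1149]
riml [ 0.6522 -0.1276  0.08  ] bed [-0.0062 -0.0645]
rimr [ 0.6522 -0.2282  0.08  ] bed [ 0.0026 -0.1646]
hroot [ 0.6006 -0.1801  0.074 ] bed [-0.053  -0.1212]
hend [ 0.5235 -0.18    0.074 ] bed [-0.1298 -0.1278]
pad [0.6488 0.0602 0.065 ] bed [-0.0259  0.1224]
rod1 [0.5844 0.1652 0.175 ] bed [-0.0992  0.2214]
rod2 [ 0.5479 -0.2746  0.175 ] bed [-0.0973 -0.2199]
```

```bash
python3 -m inch '1 0 0 -0.03 0 0 0.0943; 1 0 0 -0.01 0 0 0.0943; 1 0 0 0 0 0 0.0943; 1 0.0193 -0.03 0 0 0 0; 1 0.0193 -0.03 0 0 0 0; 1 0.0193 -0.03 0 0 0 0; 1 0.0193 -0.03 0 0 0 0; 1 0.0193 -0.03 0 0 0 0; 1 0.0193 -0.03 0 0 0 0; 1 0.0193 -0.03 0 0 0 0; 1 0.0193 -0.03 0 0 0 0; 1 0.0193 -0.03 0 0 0 0; 1 0.0193 -0.03 0 0 0 0; 1 0.0193 -0.03 0 0 0 0; 1 0.0193 -0.03 0 0 0 0; 1 0.0193 -0.03 0 0 0 0; 1 0.0193 -0.03 0 0 0 0; 1 0 0 0 0 0 0'
python3 -m inch '1 0 0 0 0 0.1163 0; 1 0 0 0 0 0.1163 0; 1 0 0 0 0 0.1163 0; 1 0 0 0 0 0.1163 0; 1 0 0 0 0 0.1163 0; 1 0 0 0 0 0.1163 0; 1 0 0 0 0 0 0; 1 0 0 0 0 0 0'
python3 - <<'E'
from plant import *
from scipy.spatial.transform import Rotation as R
s=get_state();print(s["clock"],s["tool_pos"],R.from_quat(s["eef_rot"]).as_matrix().round(3),s["q"].round(2),s["contact_force"])
E
```

```text
clock: 1.6
tool_pos: [0.4491, -0.1724, 0.2897]
eef_rot: [1.0, 0.006, 0.002, -0.002]
contact_force: [0.4, 0.4, 0.2]
opening: 1.001
finger_force: 0.0
clock: 2.27
tool_pos: [0.4478, -0.1866, 0.3081]
eef_rot: [0.965, 0.001, 0.263, -0.01]
contact_force: [-0.3, -1.1, 0.5]
opening: 1.001
finger_force: 0.0
2.2667 [ 0.44778692 -0.18657606  0.30809531] [[ 0.862  0.007  0.507]
 [-0.003 -1.     0.02 ]
 [ 0.507 -0.019 -0.862]] [ 0.87  0.35 -0.57  2.3  -0.43  0.05 -0.77] [-0.25267828 -1.08275378  0.45370804]
```

```bash
python3 -m inch '1 -0.0078 -0.0005 0.0303 0 0 0; 1 -0.0078 -0.0005 0.0303 0 0 0; 1 -0.0078 -0.0005 0.0303 0 0 0; 1 -0.0078 -0.0005 0.0303 0 0 0; 1 -0.0078 -0.0005 0.0303 0 0 0; 1 -0.0078 -0.0005 0.0303 0 0 0; 1 0 0 0 0 0 0; 1 0 0 0 0 0 0; 1 0 0 0 0 0 0'
cat >> h.py <<'E'
from plant import get_state
from scipy.spatial.transform import Rotation as R
def st(tgt=None):
    s=get_state();M=R.from_quat(s["eef_rot"]).as_matrix()
    print(round(s["clock"],2),s["tool_pos"].round(4),M.round(3).tolist(),s["q"].round(2),"F",s["contact_force"].round(2),"M",s["moment"].round(2),"open",round(s["opening"],3))
    if tgt is not None: print("shift in tool",(M.T@(np.array(tgt)-s["tool_pos"])).round(4))
E
python3 -c "
from h import *
st([.5405,-.18,.058])"
```

```text
clock: 3.02
tool_pos: [0.5027, -0.2015, 0.225]
eef_rot: [0.974, 0.009, 0.225, -0.034]
contact_force: [-0.7, 0.2, -0.2]
opening: 0.998
finger_force: 0.0
3.02 [ 0.5027 -0.2015  0.225 ] [[0.899, 0.034, 0.437], [0.003, -0.998, 0.07], [0.439, -0.061, -0.897]] [ 0.69  0.57 -0.38  2.19 -1.    0.04 -0.16] F [-0.65  0.2  -0.17] M [-0.03  0.44 -0.03] open 0.998
shift in tool [-0.0391 -0.0099  0.1677]
```

```bash
python3 - <<'E'
from h import *
import itertools
from scipy.optimize import least_squares
s=get_state()
D=[([1.32180549,.68987574,-.19453793,1.56623034,.15733242,.90246917,-.21507965],[.17421226,-.59967393,.24900845],[.99001,.140989,-.000175,-.000774]),
(s["q"],s["tool_pos"],s["eef_rot"])]
best=[]
for off in (0,np.pi/2,np.pi,-np.pi/2):
 for sg in itertools.product((1,-1),repeat=7):
  for o7 in (0,np.pi/2,np.pi,-np.pi/2):
   e=0
   for q,p,r in D:
    q=np.array(q)*sg; q[0]+=off;q[6]+=o7
    A=R.from_euler("ZYZYZ",q[:5])*R.from_euler("YZ",q[5:])
    e+=(A.inv()*R.from_quat(r)).magnitude()
   best.append((e,off,sg,o7))
best.sort(key=lambda b:b[0]);print(best[:4])
E
```

```text
Traceback (most recent call last):
  File "scipy/spatial/transform/_rotation.pyx", line 1413, in scipy.spatial.transform._rotation.Rotation.from_euler
ValueError: Expected axis specification to be a non-empty string of upto 3 characters, got ZYZYZ
```

```bash
python3 - <<'E'
from h import *
import itertools
s=get_state()
D=[([1.32180549,.68987574,-.19453793,1.56623034,.15733242,.90246917,-.21507965],[.17421226,-.59967393,.24900845],[.99001,.140989,-.000175,-.000774]),
(s["q"],s["tool_pos"],s["eef_rot"])]
E=R.from_euler
best=[]
for off in np.arange(-180,180,15):
 for sg in itertools.product((1,-1),repeat=7):
  for o7 in (0,np.pi/2,np.pi,-np.pi/2):
   e=0
   for q,p,r in D:
    q=np.array(q)*sg; q[0]+=np.radians(off);q[6]+=o7
    e+=((E("ZYZ",q[:3])*E("YZY",q[3:6])*E("Z",q[6])).inv()*R.from_quat(r)).magnitude()
   best.append((e,off,sg,o7))
best.sort(key=lambda b:b[0]);print(best[:4])
E
```

```text
[(1.126208947659765e-06, np.int64(-180), (-1, -1, -1, -1, -1, -1, -1), -1.5707963267948966), (1.1262089476738942e-06, np.int64(0), (-1, 1, -1, 1, -1, 1, -1), 1.5707963267948966), (0.30755014582751505, np.int64(165), (-1, -1, -1, -1, -1, -1, 1), -1.5707963267948966), (0.3075501458275156, np.int64(-15), (-1, 1, -1, 1, -1, 1, 1), 1.5707963267948966)]
```

```bash
cat > k.py <<'E'
from h import *
from scipy.optimize import least_squares
E_=R.from_euler
def fk(q,P):
    h,L1,a,L2,b,L3,c=P
    A=E_("ZYZ",[-q[0],q[1],-q[2]]);B=A*E_("Y",q[3]);C=B*E_("Z",-q[4]);D=C*E_("Y",q[5]);T=D*E_("Z",np.pi/2-q[6])
    return np.array([0,0,h])+A.apply([a,0,L1])+B.apply([-a,0,L2])+C.apply([b,0,0])+D.apply([c,0,L3]),T
E
python3 - <<'E'
from k import *
s=get_state()
D=[([1.32180549,.68987574,-.19453793,1.56623034,.15733242,.90246917,-.21507965],[.17421226,-.59967393,.24900845],100),
(s["q"],s["tool_pos"],100),([.87,.35,-.57,2.3,-.43,.05,-.77],[.44778692,-.18657606,.30809531],10)]
f=lambda P:np.r_[np.concatenate([w*10*(fk(q,P)[0]-p) for q,p,w in D]),0.01*np.array([P[2],P[4],P[6]])]
r=least_squares(f,[.3,.4,0,.4,0,.25,0]);print(r.x.round(4),r.fun.round(3))
E
```

```text
[ 0.5541  1.3309 -0.4858  0.5552 -0.2781  1.1324  0.1395] [ 6.180e-01  3.320e-01  0.000e+00  3.370e-01 -4.510e-01 -8.800e-02
 -2.531e+00  5.319e+00  8.740e-01 -5.000e-03 -3.000e-03  1.000e-03]
```

```bash
python3 - <<'E'
from k import *
s=get_state()
D=[([1.32180549,.68987574,-.19453793,1.56623034,.15733242,.90246917,-.21507965],[.17421226,-.59967393,.24900845],100),
(s["q"],s["tool_pos"],100),([.87,.35,-.57,2.3,-.43,.05,-.77],[.44778692,-.18657606,.30809531],10)]
for reg in (1e3,1):
    f=lambda P:np.r_[np.concatenate([w*10*(fk(q,P)[0]-p) for q,p,w in D]),reg*np.array([P[2],P[4],P[6]]),3*(P[[0,1,3,5]]-[.3,.4,.4,.25])]
    r=least_squares(f,[.3,.4,0,.4,0,.25,0]);print(r.x.round(4),(r.fun[:9]).round(2))
E
```

```text
[ 0.1142  0.6745  0.0016  0.2597 -0.0029  0.2383  0.0078] [ 26.71   8.31 -11.58  -1.86  -2.85  11.43  -3.68   1.26   1.53]
[ 0.4504  1.2553 -0.4121  0.5063 -0.243   0.9843  0.1358] [ 0.91  0.48  0.    0.46 -0.46 -0.07 -3.67  4.76  0.64]
```

```bash
python3 -m inch '1 0 0 -0.02 0 -0.1 0; 1 0 0 -0.02 0 -0.1 0; 1 0 0 -0.02 0 -0.1 0; 1 0 0 0 0 -0.05 0; 1 0 0 0 0 0 0; 1 0 0 0 0 0 0'
cat >> h.py <<'E'
def fax():
    q=get_state()["q"]; return (R.from_euler("YZ",[q[5],np.pi/2-q[6]])).inv().apply([0,0,1])
E
python3 -c "
from h import *
st();f=fax();print('f tool',f.round(3),'world',R.from_quat(get_state()['eef_rot']).apply(f).round(3))"
```

```text
clock: 3.52
tool_pos: [0.4957, -0.2019, 0.2398]
eef_rot: [0.99, 0.017, 0.131, -0.037]
contact_force: [-0.2, -0.9, 0.1]
opening: 0.999
finger_force: 0.0
3.52 [ 0.4957 -0.2019  0.2398] [[0.965, 0.044, 0.259], [0.024, -0.997, 0.079], [0.261, -0.07, -0.963]] [ 0.24  0.54  0.25  2.05 -0.75  0.47 -0.43] F [-0.19 -0.92  0.14] M [-0.13  0.24 -0.01] open 0.999
f tool [0.186 0.411 0.893] world [ 0.429 -0.334 -0.839]
```

```bash
python3 -m inch '1 0 0 0 -0.022 -0.049 -0.107; 1 0 0 0 -0.022 -0.049 -0.107; 1 0 0 0 -0.022 -0.049 -0.107; 1 0 0 0 -0.022 -0.049 -0.107; 1 0 0 0 -0.022 -0.049 -0.107; 1 0 0 0 -0.022 -0.049 -0.107; 1 0 0 0 -0.022 -0.049 -0.107; 1 0 0 0 -0.022 -0.049 -0.107; 1 0 0 0 -0.022 -0.049 -0.107; 1 0 0 0 -0.022 -0.049 -0.107; 1 0 0 0 0 0 0'
python3 -c "
from h import *
st();f=fax();print('f tool',f.round(3),'world',R.from_quat(get_state()['eef_rot']).apply(f).round(3))"
```

```text
clock: 4.43
tool_pos: [0.4946, -0.2, 0.237]
eef_rot: [0.843, 0.51, -0.1, 0.139]
contact_force: [-0.8, 0.4, 0.8]
opening: 0.999
finger_force: 0.0
4.43 [ 0.4946 -0.2     0.237 ] [[0.459, 0.888, -0.028], [0.833, -0.44, -0.336], [-0.311, 0.131, -0.942]] [-0.24  0.66  0.57  1.96  0.01  0.56 -0.28] F [-0.77  0.37  0.76] M [ 0.34 -0.08 -0.06] open 0.999
f tool [0.145 0.508 0.849] world [ 0.494 -0.388 -0.778]
```

```bash
python3 -m inch '1 0 0 0 -0.017 -0.061 -0.102; 1 0 0 0 -0.017 -0.061 -0.102; 1 0 0 0 -0.017 -0.061 -0.102; 1 0 0 0 -0.017 -0.061 -0.102; 1 0 0 0 -0.017 -0.061 -0.102; 1 0 0 0 -0.017 -0.061 -0.102; 1 0 0 0 -0.017 -0.061 -0.102; 1 0 0 0 -0.017 -0.061 -0.102; 1 0 0 0 -0.017 -0.061 -0.102; 1 0 0 0 -0.017 -0.061 -0.102; 1 0 0 0 0 0 0'
python3 -c "
from h import *
st();f=fax();print('f tool',f.round(3),'world',R.from_quat(get_state()['eef_rot']).apply(f).round(3))"
```

```text
clock: 5.35
tool_pos: [0.492, -0.2027, 0.2354]
eef_rot: [0.412, 0.792, -0.354, 0.278]
contact_force: [-0.6, 0.2, -0.2]
opening: 1.0
finger_force: 0.0
5.35 [ 0.492  -0.2027  0.2354] [[-0.507, 0.849, 0.148], [0.455, 0.41, -0.79], [-0.732, -0.333, -0.594]] [-0.75  1.07  1.07  2.24  0.7   0.07 -0.17] F [-0.61  0.17 -0.2 ] M [ 0.72  0.06 -0.09] open 1.0
f tool [0.013 0.074 0.997] world [ 0.204 -0.752 -0.627]
```

```bash
cat > k.py <<'E'
from h import *
from scipy.optimize import least_squares
E_=R.from_euler
def fk(q,P):
    h,L1,a,L2,a2,L3,c,b=P
    A=E_("ZYZ",[-q[0],q[1],-q[2]]);B=A*E_("Y",q[3]);C=B*E_("Z",-q[4]);D=C*E_("Y",q[5]);T=D*E_("Z",np.pi/2-q[6])
    return np.array([0,0,h])+A.apply([a,0,L1])+B.apply([a2,0,L2])+C.apply([b,0,0])+D.apply([c,0,L3]),T
E
python3 - <<'E'
from k import *
s=get_state()
D=[([1.32180549,.68987574,-.19453793,1.56623034,.15733242,.90246917,-.21507965],[.17421226,-.59967393,.24900845],1000),
(s["q"],s["tool_pos"],1000),([.87,.35,-.57,2.3,-.43,.05,-.77],[.44778692,-.18657606,.30809531],300),
([.69,.57,-.38,2.19,-1,.04,-.16],[.5027,-.2015,.225],300),([.24,.54,.25,2.05,-.75,.47,-.43],[.4957,-.2019,.2398],300),([-.24,.66,.57,1.96,.01,.56,-.28],[.4946,-.2,.237],300)]
for reg in (1e4,1):
    f=lambda P:np.r_[np.concatenate([w*(fk(q,P)[0]-p) for q,p,w in D]),reg*np.array([P[2],P[4],P[6],P[7]])]
    r=least_squares(f,[.3,.4,0,.4,0,.25,0,0]);print(r.x.round(4),(r.fun[:18]).round(1))
E
```

```text
[ 0.3832  0.5762 -0.      0.328   0.      0.3743 -0.     -0.    ] [38.8 19.   0.6  0.   4.5 -3.2 14.4 11.2  5.6 13.5 11.2  3.9  9.5 15.9
  0.8 -1.1  8.6 -1.8]
[ 0.4404  0.5522 -0.3501  0.3769 -0.1703  0.6046 -0.2461  0.1596] [19.   7.   3.7 -6.1  2.7 -4.9 15.9  3.7  7.5  6.3 -5.1 11.2 11.5 21.6
 -6.9 -7.   1.4 -7.8]
```

```bash
cat > k.py <<'E'
from h import *
from scipy.optimize import least_squares
E_=R.from_euler
def fk(q,P):
    A0=E_("ZY",[-q[0],q[1]]);A=A0*E_("Z",-q[2]);B=A*E_("Y",q[3]);C=B*E_("Z",-q[4]);D=C*E_("Y",q[5]);T=D*E_("Z",np.pi/2-q[6])
    P=np.array(P)
    return P[:3]+E_("Z",-q[0]).apply([0,P[12],0])+A.apply([P[6],P[7],P[3]])+B.apply([P[8],P[9],P[4]])+D.apply([P[10],P[11],P[5]]),T
E
cat > data.py <<'E'
D=[([1.32180549,.68987574,-.19453793,1.56623034,.15733242,.90246917,-.21507965],[.17421226,-.59967393,.24900845],1000),
([.87,.35,-.57,2.3,-.43,.05,-.77],[.44778692,-.18657606,.30809531],250),
([.69,.57,-.38,2.19,-1,.04,-.16],[.5027,-.2015,.225],250),([.24,.54,.25,2.05,-.75,.47,-.43],[.4957,-.2019,.2398],250),([-.24,.66,.57,1.96,.01,.56,-.28],[.4946,-.2,.237],250)]
E
python3 - <<'E'
from k import *
from data import D
s=get_state();D=D+[(s["q"],s["tool_pos"],1000)]
for free in ([],[0,1],[6,8,10],[7,9,11,12],[0,1,6,8],[6,8]):
    idx=[2,3,4,5]+free
    def f(x):
        P=np.zeros(13);P[idx]=x
        return np.r_[np.concatenate([w*(fk(q,P)[0]-p) for q,p,w in D]),3*x[4:]]
    r=least_squares(f,[.35,.4,.4,.25]+[0]*len(free));print(free,r.x.round(4),round(2*r.cost,1),(r.fun[:18]).round(1)[:9])
E
```

```text
[] [0.3844 0.5792 0.3248 0.3804] 2660.5 [38.1 19.3  0.1 12.6  9.2  5.1 11.9  9.2  3.6]
[0, 1] [ 0.3545  0.6078  0.2756  0.4058 -0.0202 -0.0374] 451.1 [ 3.9 -1.8 -2.6  5.7 -1.7  9.2  7.1 -2.6  7.4]
[6, 8, 10] [ 0.4448  0.7678  0.3781  0.7137 -0.3002  0.0317 -0.0982] 1472.9 [17.2  5.8  2.4 12.2  2.7  7.7  8.3 -6.3  6.3]
[7, 9, 11, 12] [ 3.467e-01  5.632e-01  3.451e-01  3.144e-01 -1.340e-02 -1.340e-02
 -5.000e-04 -1.880e-02] 2.1 [-0.  -0.1  0.   0.2  0.5  0.5 -0.2 -0.2 -0.4]
[0, 1, 6, 8] [ 0.3698  0.518   0.258   0.3208 -0.0409 -0.0237  0.0937 -0.0245] 354.1 [ 1.4 -0.  -0.1  8.7 -1.  10.3  6.1 -0.4  6.1]
[6, 8] [ 0.3747  0.7266  0.378   0.5365 -0.1567  0.0132] 1944.5 [20.4  7.6  2.6  9.1 11.3  2.2 14.5  9.1  3.5]
```

```bash
cat >> k.py <<'E'
P0=np.zeros(13);P0[[2,3,4,5,7,9,11,12]]=[.3467,.5632,.3451,.3144,-.0134,-.0134,-.0005,-.0188]
LO=np.array([-3.01,-.46,-1.47,.13,-1,.04,-2.66]);HI=np.array([3.01,2.08,1.51,2.56,4.14,2.09,2.66])
def err(q,p,M,w=.3):
    a,T=fk(q,P0); return np.r_[p-a,w*(M*T.inv()).as_rotvec()]
def jac(q,p,M):
    e=err(q,p,M);return e,np.array([(e-err(q+1e-5*np.eye(7)[i],p,M))/1e-5 for i in range(7)]).T
def solve(q,p,M,n=30,lam=1e-3):
    q=np.array(q,float)
    for _ in range(n):
        e,J=jac(q,p,M)
        q=np.clip(q+J.T@np.linalg.solve(J@J.T+lam*np.eye(6),e),LO,HI)
    return q
def tilt(a,yaw=0,flip=0):
    return R.from_euler("Z",yaw)*R.from_matrix([[np.cos(a),0,np.sin(a)],[0,-1,0],[np.sin(a),0,-np.cos(a)]])*R.from_euler("Z",np.pi*flip)
E
python3 - <<'E'
from k import *
np.set_printoptions(suppress=True)
# check of pure DLS against observed
q=np.array([.24,.54,.25,2.05,-.75,.47,-.43]);p,M=fk(q,P0)
for rv in (np.array([-.022,-.049,-.107]),np.array([-.017,-.061,-.102])):
    for _ in range(10):
        M=M*R.from_rotvec(rv); q=solve(q,p,M,8)
    print("sim",q.round(2))
rng=np.random.default_rng(0)
for a in (30,40):
  for flip in(0,1):
    M=tilt(np.radians(a),0,flip); S=[]
    g=np.array([.5365,-.18,.065]); p=g+.008*M.apply([0,0,1]); p2=p+np.array([.0165,.189,0])
    for _ in range(120):
        r=least_squares(lambda q:err(q,p,M),rng.uniform(LO,HI),bounds=(LO,HI))
        if r.cost<1e-8:
            r2=least_squares(lambda q:np.r_[err(q,p2,M),1e-3*(q-r.x)],r.x,bounds=(LO,HI))
            mg=min((np.r_[r.x-LO,HI-r.x]).min(),(np.r_[r2.x-LO,HI-r2.x]).min())
            if 2*r2.cost<1e-5 : S.append((mg,r.x,r2.x))
    S.sort(key=lambda s:-s[0]);print(a,flip,len(S))
    for s in S[:5]: print("  ",round(s[0],2),s[1].round(2),s[2].round(2))
E
```

```text
sim [-0.25  0.65  0.57  1.96  0.02  0.56 -0.29]
sim [-0.76  1.06  1.08  2.24  0.71  0.08 -0.18]
30 0 57
   0.21 [ 0.66  1.   -0.54  2.28  2.74  0.61  2.43] [ 0.24  1.02 -0.62  2.35  2.45  0.86  2.24]
   0.21 [ 0.62  0.98 -0.48  2.28  2.82  0.59  2.33] [ 0.19  1.   -0.55  2.35  2.51  0.83  2.17]
   0.21 [ 0.62  0.98 -0.47  2.28  2.83  0.59  2.32] [ 0.19  1.   -0.54  2.35  2.52  0.82  2.16]
   0.2 [ 0.54  0.96 -0.34  2.29  3.    0.58  2.12] [ 0.09  0.97 -0.38  2.36  2.66  0.77  1.99]
   0.2 [ 0.5   0.96 -0.28  2.29  3.08  0.58  2.03] [ 0.05  0.97 -0.31  2.36  2.72  0.75  1.91]
30 1 69
   0.22 [ 0.97  1.25 -1.15  2.27  2.19  0.96 -0.  ] [ 0.52  1.3  -1.23  2.34  2.14  1.29 -0.39]
   0.22 [ 0.96  1.24 -1.14  2.27  2.2   0.94 -0.02] [ 0.52  1.29 -1.21  2.34  2.14  1.28 -0.4 ]
   0.22 [ 0.96  1.23 -1.13  2.27  2.2   0.94 -0.02] [ 0.52  1.28 -1.21  2.34  2.14  1.27 -0.41]
   0.22 [ 0.91  1.17 -1.01  2.27  2.28  0.84 -0.14] [ 0.48  1.22 -1.1   2.34  2.18  1.18 -0.49]
   0.22 [ 0.89  1.14 -0.96  2.27  2.31  0.81 -0.19] [ 0.46  1.2  -1.06  2.34  2.2   1.15 -0.52]
40 0 55
   0.1 [ 0.83  1.16 -0
[... 238 characters left out ...]
  2.47  2.55  1.29  2.25]
   0.09 [ 0.79  1.13 -0.7   2.38  2.86  0.92  2.46] [ 0.31  1.19 -0.8   2.47  2.55  1.29  2.24]
   0.09 [ 0.74  1.11 -0.61  2.39  2.94  0.91  2.36] [ 0.26  1.16 -0.71  2.47  2.6   1.25  2.16]
40 1 77
   0.1 [ 1.02  1.38 -1.21  2.37  2.46  1.13 -0.09] [ 0.52  1.44 -1.29  2.46  2.35  1.58 -0.46]
   0.1 [ 1.02  1.37 -1.2   2.37  2.47  1.12 -0.1 ] [ 0.51  1.43 -1.28  2.46  2.35  1.57 -0.47]
   0.1 [ 1.01  1.35 -1.16  2.37  2.49  1.1  -0.15] [ 0.5   1.41 -1.24  2.46  2.37  1.55 -0.5 ]
   0.1 [ 0.99  1.33 -1.13  2.37  2.51  1.08 -0.18] [ 0.49  1.39 -1.21  2.46  2.37  1.53 -0.53]
   0.1 [ 0.99  1.32 -1.11  2.38  2.53  1.07 -0.2 ] [ 0.49  1.38 -1.19  2.46  2.38  1.51 -0.54]
```

```bash
cat > plan.py <<'E'
from k import *
np.set_printoptions(suppress=True)
LIM=np.array([2.57,2.57,3.14,3.14,3.14,3.14,3.14])*.65/12
def seg(q,p,M,pt,Mt):
    """constant rows from pose p,M to pt,Mt: turn rv (tool frame) constant, shift in start tool frame folded per row"""
    rv=(M.inv()*Mt).as_rotvec();n=int(max(np.ceil(np.abs(rv).max()/.115),np.ceil(np.linalg.norm(rv)/.118),np.ceil(np.linalg.norm(pt-p)/.035),1))
    w=rv/n; G=sum((M*R.from_rotvec(w*i)).as_matrix() for i in range(n)); d=np.linalg.solve(G,pt-p)
    return n,np.r_[d,w]
def roll(q,p,M,n,t):
    for _ in range(n):
        p=p+M.apply(t[:3]); M=M*R.from_rotvec(t[3:]); qn=solve(q,p,M,4)
        bad=np.linalg.norm(err(qn,p,M))>2e-3 or (np.abs(qn-q)>LIM).any() or (np.r_[qn-LO,HI-qn]).min()<.01 or p[2]<.1
        if bad: return None
        q=qn
    return q,p,M
E
cat > search.py <<'E'
from plan import *
q0=get_state()["q"];p0,M0=fk(q0,P0);rng=np.random.default_rng(1)
S=[]
a=np.radians(33)
for flip in (0,1):
    Mt=tilt(a,0,flip);pt=np.array([.5365,-.18,.065])-.08*Mt.apply([0,0,1])
    for _ in range(60):
        r=least_squares(lambda q:err(q,pt,Mt),rng.uniform(LO,HI),bounds=(LO,HI))
        if r.cost<1e-9 and np.r_[r.x-LO,HI-r.x].min()>.1: S.append((r.x,pt,Mt))
print(len(S));best=None
import time;t0=time.time();res=[]
while time.time()-t0<150:
    qs,pt,Mt=S[rng.integers(len(S))]
    k=rng.integers(1,4);q,p,M=q0,p0,M0;plan=[];ok=True
    fr=np.sort(rng.uniform(.1,.95,k))
    for f in list(fr)+[None]:
        if f is None: pv,Mv=pt,Mt
        else:
            qv=np.clip(q0+(qs-q0)*f+rng.normal(0,.15,7),LO+.05,HI-.05);_,Mv=fk(qv,P0)
            pv=np.array([rng.uniform(.4,.5),rng.uniform(-.25,-.12),rng.uniform(.22,.33)])
        n,t=seg(q,p,M,pv,Mv);o=roll(q,p,M,n,t)
        if o is None: ok=False;break
        q,p,M=o;plan.append((n,t))
    if ok:
        mg=np.r_[q-LO,HI-q].min();res.append((sum(n for n,_ in plan)-40*min(mg,.15),mg,q,plan))
res.sort(key=lambda r:r[0]);print(len(res))
for r in res[:2]:
    print(round(r[1],2),r[2].round(2))
    for n,t in r[3]: print("  ",n,t.round(4).tolist())
E
python3 search.py
```

```text
44
11
0.11 [ 0.47  0.8  -0.14  2.45  3.33  0.64  1.79]
   17 [0.0031, -0.0004, 0.0009, -0.0042, 0.0353, -0.1096]
   20 [-0.0044, -0.0033, 0.0029, 0.0691, -0.0239, -0.0923]
0.11 [ 0.44  0.8  -0.09  2.45  3.38  0.65  1.73]
   11 [0.0089, 0.0002, -0.0045, -0.0086, 0.0382, -0.1044]
   20 [0.0014, -0.0052, 0.0028, 0.0388, -0.0211, -0.1072]
   6 [-0.0118, -0.0048, 0.0156, 0.0736, -0.0196, -0.0723]
```

```bash
python3 -m inch '1 0.0031 -0.0004 0.0009 -0.0042 0.0353 -0.1096; 1 0.0031 -0.0004 0.0009 -0.0042 0.0353 -0.1096; 1 0.0031 -0.0004 0.0009 -0.0042 0.0353 -0.1096; 1 0.0031 -0.0004 0.0009 -0.0042 0.0353 -0.1096; 1 0.0031 -0.0004 0.0009 -0.0042 0.0353 -0.1096; 1 0.0031 -0.0004 0.0009 -0.0042 0.0353 -0.1096; 1 0.0031 -0.0004 0.0009 -0.0042 0.0353 -0.1096; 1 0.0031 -0.0004 0.0009 -0.0042 0.0353 -0.1096; 1 0.0031 -0.0004 0.0009 -0.0042 0.0353 -0.1096; 1 0.0031 -0.0004 0.0009 -0.0042 0.0353 -0.1096; 1 0.0031 -0.0004 0.0009 -0.0042 0.0353 -0.1096; 1 0.0031 -0.0004 0.0009 -0.0042 0.0353 -0.1096; 1 0.0031 -0.0004 0.0009 -0.0042 0.0353 -0.1096; 1 0.0031 -0.0004 0.0009 -0.0042 0.0353 -0.1096; 1 0.0031 -0.0004 0.0009 -0.0042 0.0353 -0.1096; 1 0.0031 -0.0004 0.0009 -0.0042 0.0353 -0.1096; 1 0.0031 -0.0004 0.0009 -0.0042 0.0353 -0.1096; 1 0 0 0 0 0 0'
python3 - <<'E'
from plan import *
st();s=get_state();q=s["q"];p=s["tool_pos"];M=R.from_quat(s["eef_rot"])
print("fk err",fk(q,P0)[0]-p)
for a in (30,33):
 for flip in(0,1):
  Mt=tilt(np.radians(a),0,flip);pt=np.array([.5365,-.18,.065])-.08*Mt.apply([0,0,1])
  n,t=seg(q,p,M,pt,Mt);o=roll(q,p,M,n,t);print(a,flip,n,t.round(4).tolist(),o and o[0].round(2))
E
```

```text
clock: 6.85
tool_pos: [0.4487, -0.2123, 0.23]
eef_rot: [-0.312, 0.851, -0.287, -0.31]
contact_force: [0.6, -0.6, -0.4]
opening: 0.998
finger_force: 0.0
6.85 [ 0.4487 -0.2123  0.23  ] [[-0.614, -0.708, -0.349], [-0.353, 0.641, -0.681], [0.706, -0.295, -0.644]] [-0.16  0.8   0.13  1.89  0.73  1.1   1.67] F [ 0.6  -0.55 -0.38] M [ 0.66 -0.48  0.02] open 0.998
fk err [ 0.00030787  0.000412   -0.00014079]
30 0 21 [-0.0042, -0.0033, 0.0028, 0.0633, -0.0239, -0.0904] [ 0.5   0.77 -0.21  2.39  3.23  0.5   1.87]
30 1 13 [-0.0058, 0.0036, 0.0064, -0.0331, -0.0876, 0.0633] None
33 0 21 [-0.0044, -0.003, 0.0027, 0.0655, -0.0226, -0.0885] [ 0.48  0.8  -0.15  2.45  3.32  0.64  1.8 ]
33 1 13 [-0.0054, 0.0038, 0.0067, -0.0316, -0.0913, 0.0645] None
```

```bash
python3 -m inch '1 -0.0044 -0.003 0.0027 0.0655 -0.0226 -0.0885; 1 -0.0044 -0.003 0.0027 0.0655 -0.0226 -0.0885; 1 -0.0044 -0.003 0.0027 0.0655 -0.0226 -0.0885; 1 -0.0044 -0.003 0.0027 0.0655 -0.0226 -0.0885; 1 -0.0044 -0.003 0.0027 0.0655 -0.0226 -0.0885; 1 -0.0044 -0.003 0.0027 0.0655 -0.0226 -0.0885; 1 -0.0044 -0.003 0.0027 0.0655 -0.0226 -0.0885; 1 -0.0044 -0.003 0.0027 0.0655 -0.0226 -0.0885; 1 -0.0044 -0.003 0.0027 0.0655 -0.0226 -0.0885; 1 -0.0044 -0.003 0.0027 0.0655 -0.0226 -0.0885; 1 -0.0044 -0.003 0.0027 0.0655 -0.0226 -0.0885; 1 -0.0044 -0.003 0.0027 0.0655 -0.0226 -0.0885; 1 -0.0044 -0.003 0.0027 0.0655 -0.0226 -0.0885; 1 -0.0044 -0.003 0.0027 0.0655 -0.0226 -0.0885; 1 -0.0044 -0.003 0.0027 0.0655 -0.0226 -0.0885; 1 -0.0044 -0.003 0.0027 0.0655 -0.0226 -0.0885; 1 -0.0044 -0.003 0.0027 0.0655 -0.0226 -0.0885; 1 -0.0044 -0.003 0.0027 0.0655 -0.0226 -0.0885; 1 -0.0044 -0.003 0.0027 0.0655 -0.0226 -0.0885; 1 -0.0044 -0.003 0.0027 0.0655 -0.0226 -0.0885'
python3 -m inch '1 -0.0044 -0.003 0.0027 0.0655 -0.0226 -0.0885; 1 0 0 0 0 0 0'
python3 - <<'E'
from plan import *
import cv2
st();s=get_state();q=s["q"];p=s["tool_pos"];M=R.from_quat(s["eef_rot"])
Mt=tilt(np.radians(33));pt=np.array([.5365,-.18,.065])+.008*Mt.apply([0,0,1])
n,t=seg(q,p,M,pt,Mt);print(n,t.round(4).tolist(),(M.inv()*Mt).as_rotvec().round(3));o=solve(q,pt,Mt);print(o.round(2),solve(o,pt+[.0165,.195,0],Mt).round(2))
for name,c in(("top",(95,240,300,470)),("side",(270,390,270,420))):
    im,_=snapshot(name);cv2.imwrite(f"pics/{name}1.png",cv2.resize(im[c[0]:c[1],c[2]:c[3],::-1],None,fx=4,fy=4,interpolation=cv2.INTER_CUBIC))
E
```

```text
clock: 8.52
tool_pos: [0.495, -0.1842, 0.1384]
eef_rot: [0.954, -0.05, 0.296, 0.02]
contact_force: [-0.2, 0.1, -1.1]
opening: 1.006
finger_force: 0.0
clock: 8.68
tool_pos: [0.4939, -0.1841, 0.1339]
eef_rot: [0.958, -0.001, 0.286, 0.004]
contact_force: [0.0, -1.1, -0.8]
opening: 1.003
finger_force: 0.0
8.68 [ 0.4939 -0.1841  0.1339] [[0.836, -0.005, 0.548], [-0.001, -1.0, -0.008], [0.548, 0.006, -0.836]] [ 0.48  0.79 -0.15  2.45  3.32  0.64  1.8 ] F [ 0.04 -1.07 -0.82] M [-0.07  0.43 -0.02] open 1.003
3 [-0.0007, -0.0015, 0.0297, 0.0025, -0.0014, -0.0002] [ 0.008 -0.004 -0.001]
[ 0.43  0.97 -0.14  2.33  3.28  0.7   1.82] [-0.05  0.99 -0.18  2.4   2.87  0.84  1.72]Traceback (most recent call last):
  File "<stdin>", line 7, in <module>
NameError: name 'snapshot' is not defined
```

```bash
python3 -m inch '1 -0.0004 -0.0009 0.0178 0.0015 -0.0008 0; 1 -0.0004 -0.0009 0.0178 0.0015 -0.0008 0; 1 -0.0004 -0.0009 0.0178 0.0015 -0.0008 0; 1 -0.0004 -0.0009 0.0178 0.0015 -0.0008 0; 1 -0.0004 -0.0009 0.0178 0.0015 -0.0008 0; 1 0 0 0 0 0 0; 1 0 0 0 0 0 0'
python3 - <<'E'
from plan import *
from plant import snapshot
import cv2
Mt=tilt(np.radians(33));st(np.array([.5365,-.18,.065])+.008*Mt.apply([0,0,1]))
ims=[]
for name,c in(("top",(140,240,340,460)),("side",(270,370,290,410))):
    im,_=snapshot(name);ims.append(cv2.resize(im[c[0]:c[1],c[2]:c[3],::-1],(400,333),interpolation=cv2.INTER_CUBIC))
cv2.imwrite("pics/both1.png",np.hstack(ims))
E
```

```text
clock: 9.27
tool_pos: [0.5404, -0.1747, 0.0569]
eef_rot: [0.959, 0.002, 0.283, -0.002]
contact_force: [-0.3, 0.4, 0.4]
opening: 1.0
finger_force: 0.0
9.27 [ 0.5404 -0.1747  0.0569] [[0.84, 0.005, 0.542], [0.003, -1.0, 0.004], [0.542, -0.002, -0.84]] [ 0.42  0.98 -0.14  2.33  3.28  0.71  1.82] F [-0.32  0.38  0.43] M [-0.02  0.52 -0.03] open 1.0
shift in tool [ 0.0012  0.0053 -0.001 ]
```

View pics/both1.png

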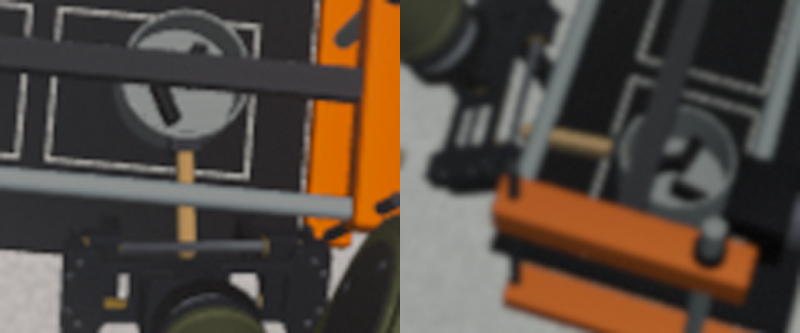

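```bash
python3 -m inch '1 0.0004 0.0025 0 0 0 0; 1 0.0004 0.0028 0 0 0 0; 1 0 0 0 0 0 0; 1 0 0 0 0 0 0' 20
python3 -m inch '-0.4 0 0 0 0 0 0; -0.4 0 0 0 0 0 0; -0.5 0 0 0 0 0 0; -0.5 0 0 0 0 0 0;-0.6 0 0 0 0 0 0;-0.6 0 0 0 0 0 0;-0.7 0 0 0 0 0 0;-0.7 0 0 0 0 0 0; -0.8 0 0 0 0 0 0; -1 0 0 0 0 0 0; -1 0 0 0 0 0 0; -1 0 0 0 0 0 0' 20
python3 -c "
from h import *
st()"
```

```text
clock: 9.7
tool_pos: [0.5409, -0.1807, 0.0571]
eef_rot: [0.959, 0.003, 0.282, -0.001]
contact_force: [0.3, 0.3, 0.1]
opening: 1.002
finger_force: 0.0
clock: 10.7
tool_pos: [0.5409, -0.1799, 0.0566]
eef_rot: [0.959, 0.004, 0.282, -0.002]
contact_force: [-0.1, 0.1, -0.4]
opening: 0.133
finger_force: 20.0
10.7 [ 0.5409 -0.1799  0.0566] [[0.841, 0.009, 0.541], [0.007, -1.0, 0.006], [0.541, -0.001, -0.841]] [ 0.43  0.98 -0.14  2.33  3.29  0.69  1.82] F [-0.1   0.05 -0.37] M [0.06 0.47 0.02] open 0.133
```

```bash
python3 -m inch '-1 0 0 0 0 0 0; -1 0.0002 -0.002 0.0001 0 0 0; -1 0.0003 -0.004 0.0002 0 0 0; -1 0.0005 -0.006 0.0003 0 0 0; -1 0.0005 -0.006 0.0003 0 0 0; -1 0.0005 -0.006 0.0003 0 0 0; -1 0.0005 -0.006 0.0003 0 0 0; -1 0 0 0 0 0 0' 50
python3 -c "
from h import *
st()
import numpy as np
M=R.from_quat(get_state()['eef_rot']).as_matrix();th=np.radians(-5.1);print(M.T@[-np.sin(th),np.cos(th),0])"
```

```text
clock: 11.37
tool_pos: [0.5438, -0.1472, 0.0566]
eef_rot: [0.959, 0.006, 0.282, -0.003]
contact_force: [-0.5, -0.1, -1.5]
opening: 0.124
finger_force: 50.1
11.37 [ 0.5438 -0.1472  0.0566] [[0.841, 0.013, 0.541], [0.009, -1.0, 0.009], [0.541, -0.003, -0.841]] [ 0.35  0.98 -0.14  2.36  3.23  0.74  1.81] F [-0.53 -0.05 -1.54] M [-0.1   0.59 -0.28] open 0.124
[ 0.08373475 -0.99482955  0.05746868]
```

```bash
python3 -m inch '-1 0.0003 -0.004 0.0002 0 0 0; -1 0.0006 -0.0075 0.0004 0 0 0; -1 0.0006 -0.0075 0.0004 0 0 0; -1 0.0006 -0.0075 0.0004 0 0 0; -1 0.0006 -0.0075 0.0004 0 0 0; -1 0.0006 -0.0075 0.0004 0 0 0; -1 0.0006 -0.0075 0.0004 0 0 0; -1 0.0006 -0.0075 0.0004 0 0 0; -1 0.0006 -0.0075 0.0004 0 0 0; -1 0.0006 -0.0075 0.0004 0 0 0; -1 0.0006 -0.0075 0.0004 0 0 0; -1 0.0006 -0.0075 0.0004 0 0 0; -1 0.0006 -0.0075 0.0004 0 0 0; -1 0.0006 -0.0075 0.0004 0 0 0; -1 0.0006 -0.0075 0.0004 0 0 0; -1 0.0005 -0.006 0.0003 0 0 0; -1 0.0002 -0.002 0.0001 0 0 0'
python3 - <<'E'
from h import *
from plant import snapshot
import cv2
st()
ims=[]
for name,c in(("top",(110,220,250,382)),("side",(210,320,340,472))):
    im,_=snapshot(name);ims.append(cv2.resize(im[c[0]:c[1],c[2]:c[3],::-1],(400,333),interpolation=cv2.INTER_CUBIC))
cv2.imwrite("pics/both2.png",np.hstack(ims));st()
E
```

```text
clock: 12.78
tool_pos: [0.554, -0.0309, 0.0567]
eef_rot: [0.959, 0.005, 0.282, -0.003]
contact_force: [-0.7, -1.3, -2.2]
opening: 0.127
finger_force: 50.1
12.78 [ 0.554  -0.0309  0.0567] [[0.841, 0.011, 0.541], [0.008, -1.0, 0.008], [0.541, -0.002, -0.841]] [ 0.07  0.99 -0.16  2.41  2.98  0.83  1.74] F [-0.75 -1.31 -2.23] M [-0.24  0.78 -0.41] open 0.127
12.88 [ 0.554  -0.0317  0.0568] [[0.841, 0.011, 0.541], [0.008, -1.0, 0.007], [0.541, -0.002, -0.841]] [ 0.07  0.99 -0.16  2.41  2.98  0.83  1.74] F [ 0.28 -0.95 -1.83] M [-0.12  0.63 -0.23] open 0.129
```

View pics/both2.png

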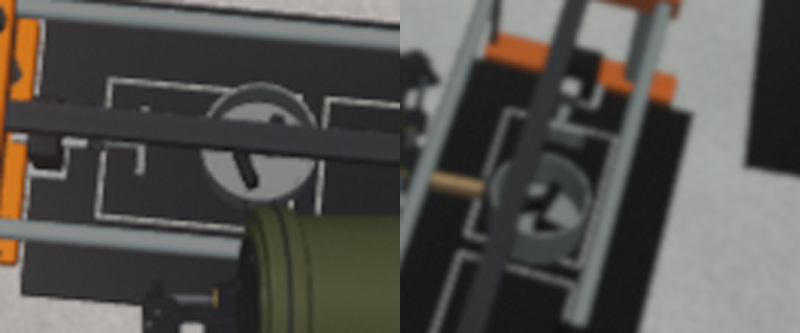

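Top view (left): pot rim spans u 203–321, centre v≈145. The pad's free face is at u≈144–145, v 146–175. Side view confirms a visible gap to the pad.

```bash
python3 - <<'E'
from h import *
th=np.radians(-5.1);c=np.array([.664,-.064]);ex=np.array([np.cos(th),np.sin(th)]);ey=np.array([-np.sin(th),np.cos(th)])
g=lambda u,v,z:ray("top",250+(u+.5)*132/400-.5,110+(v+.5)*110/333-.5,z)
for u,v,z in((262,142,.08),(203,142,.08),(321,142,.08),(145,172,.065),(143,160,.065)):
    p=g(u,v,z)[:2];print(p.round(4),[round((p-c)@e,4) for e in(ex,ey)])
E
```

```text
[ 0.6706 -0.0348] [np.float64(0.004), np.float64(0.0297)]
[0.6705 0.0129] [np.float64(-0.0003), np.float64(0.0771)]
[ 0.6706 -0.0825] [np.float64(0.0082), np.float64(-0.0179)]
[0.6489 0.0601] [np.float64(-0.0261), np.float64(0.1223)]
[0.6588 0.0617] [np.float64(-0.0163), np.float64(0.1248)]
```

```bash
python3 -m inch '-1 0.0003 -0.003 0.0002 0 0 0; -1 0.0004 -0.005 0.0003 0 0 0; -1 0.0004 -0.005 0.0003 0 0 0; -1 0.0004 -0.005 0.0003 0 0 0; -1 0.0004 -0.005 0.0003 0 0 0; -1 0.0004 -0.005 0.0003 0 0 0; -1 0.0003 -0.004 0.0002 0 0 0; -1 0.0002 -0.002 0.0001 0 0 0'
python3 -c "
from h import *
st()"
python3 -m inch '-1 0.0001 -0.001 0.0001 0 0 0; -1 0.0001 -0.001 0 0 0 0; -1 0.0001 -0.001 0.0001 0 0 0; -1 0.0001 -0.001 0 0 0 0'
python3 -c "
from h import *
st()"
```

```text
clock: 13.55
tool_pos: [0.557, 0.0023, 0.0567]
eef_rot: [0.959, 0.005, 0.282, -0.002]
contact_force: [-0.3, -1.9, -1.8]
opening: 0.125
finger_force: 50.2
13.55 [0.557  0.0023 0.0567] [[0.841, 0.01, 0.541], [0.007, -1.0, 0.007], [0.541, -0.002, -0.841]] [-0.01  0.99 -0.17  2.4   2.91  0.83  1.72] F [-0.29 -1.89 -1.82] M [-0.33  0.71 -0.43] open 0.125
clock: 13.88
tool_pos: [0.5573, 0.0049, 0.0567]
eef_rot: [0.959, 0.004, 0.282, -0.002]
contact_force: [-1.3, -2.1, -1.4]
opening: 0.127
finger_force: 50.2
13.88 [0.5573 0.0049 0.0567] [[0.841, 0.008, 0.541], [0.006, -1.0, 0.005], [0.541, -0.001, -0.841]] [-0.02  0.99 -0.17  2.4   2.9   0.83  1.72] F [-1.33 -2.13 -1.36] M [-0.34  0.69 -0.54] open 0.127
```

```bash
for i in 1 2 ; do :; done; python3 -m inch '-1 0.0001 -0.001 0.0001 0 0 0; -1 0.0001 -0.001 0 0 0 0; -1 0.0001 -0.001 0.0001 0 0 0; -1 0.0001 -0.001 0 0 0 0'
python3 -c "
from h import *
st()"
python3 -m inch '-1 0.0001 -0.001 0.0001 0 0 0; -1 0.0001 -0.001 0 0 0 0; -1 0.0001 -0.001 0.0001 0 0 0'
python3 -c "
from h import *
st()"
```

```text
clock: 14.22
tool_pos: [0.5578, 0.0092, 0.0568]
eef_rot: [0.959, 0.004, 0.282, -0.002]
contact_force: [-0.8, -1.6, -1.1]
opening: 0.126
finger_force: 50.2
14.22 [0.5578 0.0092 0.0568] [[0.841, 0.009, 0.541], [0.007, -1.0, 0.006], [0.541, -0.001, -0.841]] [-0.03  0.99 -0.17  2.4   2.89  0.83  1.72] F [-0.8  -1.62 -1.13] M [-0.34  0.72 -0.56] open 0.126
clock: 14.47
tool_pos: [0.5581, 0.0123, 0.0568]
eef_rot: [0.959, 0.004, 0.282, -0.002]
contact_force: [0.2, -3.7, -1.5]
opening: 0.125
finger_force: 50.2
14.47 [0.5581 0.0123 0.0568] [[0.841, 0.009, 0.541], [0.007, -1.0, 0.006], [0.541, -0.001, -0.841]] [-0.04  0.99 -0.17  2.4   2.89  0.83  1.72] F [ 0.16 -3.67 -1.49] M [-0.36  0.66 -0.57] open 0.125
```

```bash
python3 -m inch '-1 0.0001 -0.001 0.0001 0 0 0; -1 0.0001 -0.001 0 0 0 0'
python3 -c "
from h import *
st()"
python3 -m inch '-1 0.0001 -0.001 0.0001 0 0 0; -1 0.0001 -0.001 0 0 0 0'
python3 -c "
from h import *
st()"
```

```text
clock: 14.63
tool_pos: [0.5583, 0.0143, 0.0568]
eef_rot: [0.959, 0.004, 0.282, -0.002]
contact_force: [-0.3, -1.8, -1.5]
opening: 0.123
finger_force: 50.2
14.63 [0.5583 0.0143 0.0568] [[0.841, 0.009, 0.541], [0.007, -1.0, 0.006], [0.541, -0.001, -0.841]] [-0.04  0.99 -0.17  2.4   2.88  0.83  1.71] F [-0.29 -1.8  -1.46] M [-0.45  0.8  -0.61] open 0.123
clock: 14.8
tool_pos: [0.5582, 0.0158, 0.0567]
eef_rot: [0.959, 0.004, 0.282, -0.001]
contact_force: [-0.9, -3.2, -1.4]
opening: 0.128
finger_force: 50.4
14.8 [0.5582 0.0158 0.0567] [[0.841, 0.008, 0.541], [0.006, -1.0, 0.005], [0.541, -0.001, -0.841]] [-0.05  0.99 -0.17  2.4   2.88  0.83  1.71] F [-0.87 -3.24 -1.37] M [-0.51  0.82 -0.75] open 0.128
```

```bash
python3 -m inch '-1 0.0001 -0.001 0.0001 0 0 0; -1 0.0001 -0.001 0 0 0 0'
python3 -c "
from h import *
st()"
python3 -m inch '-1 0.0001 -0.001 0.0001 0 0 0; -1 0.0001 -0.001 0 0 0 0'
python3 -c "
from h import *
from plant import snapshot
import cv2
st()
im,_=snapshot('top');a=cv2.resize(im[110:220,250:382,::-1],(400,333),interpolation=cv2.INTER_CUBIC)
im,_=snapshot('side');b=cv2.resize(im[210:320,340:472,::-1],(400,333),interpolation=cv2.INTER_CUBIC)
cv2.imwrite('pics/both3.png',np.hstack([a,b]));st()"
```

```text
clock: 14.97
tool_pos: [0.5584, 0.0176, 0.0567]
eef_rot: [0.959, 0.004, 0.282, -0.001]
contact_force: [-1.8, -3.7, -1.2]
opening: 0.13
finger_force: 50.5
14.97 [0.5584 0.0176 0.0567] [[0.841, 0.008, 0.541], [0.006, -1.0, 0.005], [0.541, -0.001, -0.841]] [-0.05  0.99 -0.17  2.4   2.87  0.83  1.71] F [-1.83 -3.71 -1.19] M [-0.67  0.86 -0.89] open 0.13
clock: 15.13
tool_pos: [0.5585, 0.0196, 0.0567]
eef_rot: [0.959, 0.004, 0.282, -0.001]
contact_force: [-1.3, -4.7, -1.0]
opening: 0.128
finger_force: 50.6
15.13 [0.5585 0.0196 0.0567] [[0.841, 0.008, 0.541], [0.006, -1.0, 0.005], [0.541, -0.001, -0.841]] [-0.06  0.99 -0.17  2.4   2.87  0.83  1.71] F [-1.31 -4.75 -0.96] M [-0.77  0.91 -0.96] open 0.128
15.23 [0.5586 0.0199 0.0568] [[0.841, 0.008, 0.541], [0.006, -1.0, 0.005], [0.541, -0.001, -0.841]] [-0.06  0.99 -0.17  2.4   2.87  0.83  1.71] F [-0.76 -3.84 -1.49] M [-0.68  0.98 -1.04] open 0.125
```

View pics/both3.png

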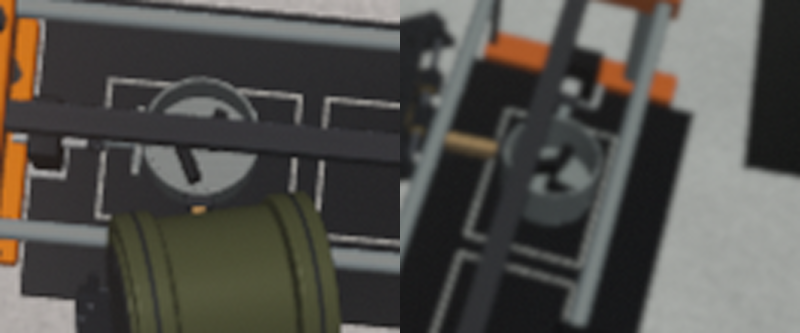

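```bash
python3 -m inch '-1 0.0001 -0.001 0.0001 0 0 0; -1 0.0001 -0.001 0 0 0 0; -1 0 -0.0005 0 0 0 0; -1 0 0 0 0 0 0; -1 0 0 0 0 0 0'
python3 -c "
from h import *
st()"
```

```text
clock: 15.65
tool_pos: [0.5588, 0.0221, 0.0568]
eef_rot: [0.959, 0.004, 0.282, -0.001]
contact_force: [-1.8, -4.0, -1.0]
opening: 0.126
finger_force: 50.8
15.65 [0.5588 0.0221 0.0568] [[0.841, 0.008, 0.541], [0.006, -1.0, 0.005], [0.541, -0.001, -0.841]] [-0.06  0.99 -0.17  2.39  2.86  0.83  1.71] F [-1.8  -3.98 -1.05] M [-0.79  0.97 -1.15] open 0.126
```

```bash
python3 -m inch '-1 0 0 0 0 0 0; -1 0 0 0 0 0 0; -1 0 0 0 0 0 0' 15
python3 -m inch '-1 0 0 0 0 0 0; -1 0 0 0 0 0 0; -0.72 0 0 0 0 0 0; -0.7 0 0 0 0 0 0; -0.65 0 0 0 0 0 0; -0.6 0 0 0 0 0 0; -0.5 0 0 0 0 0 0; -0.4 0 0 0 0 0 0; -0.3 0 0 0 0 0 0; -0.2 0 0 0 0 0 0; -0.1 0 0 0 0 0 0; 0 0 0 0 0 0 0; 0 0 0 0 0 0 0; 0 0 0 0 0 0 0' 4
python3 -c "
from h import *
st()"
```

```text
clock: 15.9
tool_pos: [0.5591, 0.0237, 0.0569]
eef_rot: [0.959, 0.005, 0.282, -0.003]
contact_force: [-2.5, -1.9, -1.3]
opening: 0.138
finger_force: 14.9
clock: 17.07
tool_pos: [0.5591, 0.0227, 0.0569]
eef_rot: [0.959, 0.004, 0.282, -0.002]
contact_force: [0.0, -0.1, 1.1]
opening: 0.503
finger_force: 0.0
17.07 [0.5591 0.0227 0.0569] [[0.841, 0.009, 0.541], [0.007, -1.0, 0.006], [0.541, -0.001, -0.841]] [-0.07  0.99 -0.17  2.39  2.86  0.83  1.71] F [ 0.01 -0.13  1.11] M [-0.04  0.51 -0.02] open 0.503
```

```bash
python3 - <<'E'
from plan import *
s=get_state();q=s["q"];p,M=fk(q,P0)
for d in ([0,0,-.06],[0,0,-.08],[-.04,0,-.06],[.03,0,-.08],[.03,0,-.1]):
    print(d,solve(q,p+M.apply(d),M,40).round(2),np.abs(err(solve(q,p+M.apply(d),M,40),p+M.apply(d),M)).max().round(4))
E
```

```text
[0, 0, -0.06] [-0.08  0.87 -0.18  2.49  2.84  0.81  1.7 ] 0.0
[0, 0, -0.08] [-0.08  0.83 -0.18  2.52  2.83  0.8   1.7 ] 0.0
[-0.04, 0, -0.06] [-0.08  0.97 -0.23  2.56  2.83  1.01  1.67] 0.0208
[0.03, 0, -0.08] [-0.08  0.77 -0.16  2.44  2.82  0.66  1.73] 0.0
[0.03, 0, -0.1] [-0.09  0.73 -0.16  2.46  2.81  0.64  1.73] 0.0
```

```bash
python3 -m inch '0 0 0 -0.004 0 0 0; 0 0 0 -0.008 0 0 0; 0 0 0 -0.01 0 0 0; 0 0 0 -0.01 0 0 0; 0 0 0 -0.01 0 0 0; 0 0 0 -0.01 0 0 0; 0 0 0 -0.01 0 0 0; 0 0 0 -0.01 0 0 0; 0 0 0 -0.006 0 0 0; 0 0 0 -0.002 0 0 0; 0 0 0 0 0 0 0; 0 0 0 0 0 0 0'
python3 -c "
from h import *
from plant import snapshot
import cv2
st()
im,_=snapshot('top');a=cv2.resize(im[110:220,250:382,::-1],(400,333),interpolation=cv2.INTER_CUBIC)
im,_=snapshot('side');b=cv2.resize(im[210:320,340:472,::-1],(400,333),interpolation=cv2.INTER_CUBIC)
cv2.imwrite('pics/both4.png',np.hstack([a,b]))"
```

```text
clock: 18.07
tool_pos: [0.5161, 0.0223, 0.1242]
eef_rot: [0.959, 0.004, 0.282, -0.002]
contact_force: [0.1, -0.8, -0.4]
opening: 0.5
finger_force: 0.0
18.07 [0.5161 0.0223 0.1242] [[0.841, 0.009, 0.542], [0.007, -1.0, 0.006], [0.542, -0.001, -0.841]] [-0.08  0.83 -0.19  2.52  2.83  0.8   1.7 ] F [ 0.07 -0.83 -0.4 ] M [ 0.06  0.52 -0.01] open 0.5
```

View pics/both4.png

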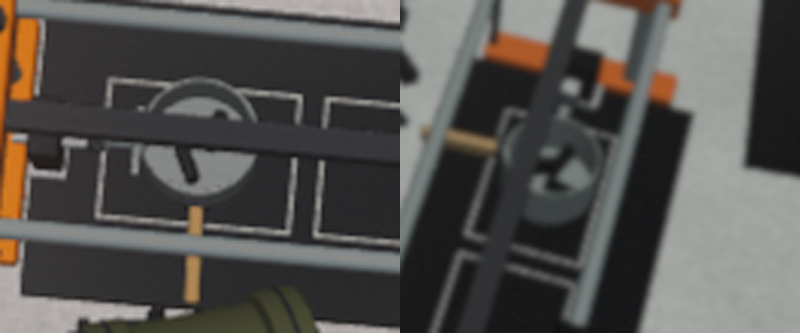

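Top view: pot rim spans u 143–259, centred near (201,139), inside the outline. Its left wall is on the pad, which has moved from u≈144 to ≈137. The handle end at (191,302) is clear of the gripper.

```bash
python3 - <<'E'
from h import *
th=np.radians(-5.1);c=np.array([.664,-.064]);ex=np.array([np.cos(th),np.sin(th)]);ey=np.array([-np.sin(th),np.cos(th)])
g=lambda u,v,z:ray("top",250+(u+.5)*132/400-.5,110+(v+.5)*110/333-.5,z)
for u,v,z in((201,139,.08),(191,302,.074),(201,79,.08),(137,170,.065)):
    p=g(u,v,z)[:2];print(p.round(4),[round((p-c)@e,4) for e in(ex,ey)])
E
```

```text
[0.673  0.0145] [np.float64(0.002), np.float64(0.079)]
[0.5411 0.0227] [np.float64(-0.1301), np.float64(0.0755)]
[0.7222 0.0144] [np.float64(0.051), np.float64(0.0833)]
[0.6506 0.0666] [np.float64(-0.025), np.float64(0.1289)]
```

```bash
python3 -c "
from plant import r
print(r.finish_job())"
```

```text
the job is handed in; nothing more can be done
None
```

I slid the pot into the second outline, pressed it lightly on the probe pad (about 3 N by my estimate), released it and handed the job in at about 18 s; the hand-in call returned no verdict.

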